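Level the inspection shelf with its screw foot

ROBOT

A 6-joint arm with a two-finger parallel gripper is mounted at the origin on the work surface. World frame = base frame: x ahead of the robot, y to its left, z up, the work surface at z = 0. Lengths are in m, angles in rad, forces in N, time in s.
With the tool pointing down it reaches from about 0.275 to 0.825 m from the base axis. Payload 4.9 kg.
Tool frame: the origin (TCP) lies midway between the tips of the shut fingers; the grasp point (between the pads) lies 19 mm behind it (bot.grip_depth is the distance from the TCP to the grasp point, in m); z points along the fingers, y is the line along which they close (so a half turn about z gives the same grasp; the last joint's range is limited). The gripper opens to 85 mm and grips with 20 to 120 N. Pads are 22 mm wide; open, the fingers measure 114 mm over their backs; the gripper's body (76 mm by 85 mm) begins 54 mm behind the grasp point. The pads swing forward as they close: fully open they stand 13 mm farther back than shut.
Start: joints at [-1.398, 0.326, -0.193, 1.052, 0, 1.437], TCP at [0.166, -0.524, 0.231] pointing down, gripper open.
Joint ranges: [-2.65, 2.65], [-0.97, 1.79], [-1.3, 1.35], [-1.93, 2.1], [-1.47, 1.37], [-3.14, 3.14]. Speed limits (rad/s): [2.57, 2.57, 3.14, 3.14, 3.14, 3.14].

INTERFACE

Orientations are given as a unit quaternion [w, x, y, z].
In Python, from cell import bot gives the robot as it stands. Calls block until the motion is done:
- bot.move_pose(position, orientation): joint-space move of the TCP to a pose.
- bot.move_linear(position, speed=0.15, rotation=None, until_force=None): straight line of the TCP; rotation=None keeps the orientation; speed is the mean speed in m/s. With until_force (N) it stops when the force on the tool has changed by that much, and returns True; else False.
- bot.goto_joints(angles): joint-space move.
- bot.set_gripper(opening, grasp_force=None): opening from 0.0 (shut) to 1.0 (fully open); grasp_force is the grip in N (None keeps the last); returns when the fingers have stopped.
- bot.wait(seconds).
- bot.solve_ik(position, orientation): joint angles nearest the present ones, or None.
- bot.camera(name): name is "scene" or "top"; returns the picture (420x560x3 uint8, red, green, blue); there is no depth.
- bot.calibration(name): a dict with "mtx" (3x3 intrinsics, pixels), "extrinsics" (4x4, takes a point from world to camera coordinates). Camera axes: x right, y down, z forward; pixel columns grow to the right and rows downward; lengths in m; the calibration is good to about 2 mm. A picture is of the moment at which its call begins. calibration takes no time and is no camera call.
A pose or a line that the arm cannot do raises bot.PlanningError and nothing moves.
- bot.close_job(): hands the job in, once; it reports no verdict.
Trained networks look in the newest picture that a camera, given by its name, has taken for a name from the list of things; names that differ only in an ending like _2 or _b are one class to them, and where a whole thing is asked for, a point or a joint stands for the part that bears it (a point fixed in the world has none). Each returns a list of dicts, best first, with "confidence" (0 to 1); they miss things now and then, are a little off and sometimes report something else, mostly with a low value. They report only what shows in the picture. A call takes as long as a camera call.
- bot.search_frame(camera, thing): "bbox" ([left, top, width, height] in pixels, round what is visible of it).
Readings, each from a call of its own:
- bot.read_clock(): time.
- bot.read_joint_positions(): joint angles.
- bot.read_joint_vel(): joint speeds.
- bot.read_joint_efforts(): joint torques, N m.
- bot.read_position(): TCP position.
- bot.read_tool_rot(): TCP orientation.
- bot.read_ft_force(): force on the tool from outside, world axes, zero at the start.
- bot.read_moment(): the same for the moment, N m.
- bot.read_gripper_width(): opening from 0.0 (shut) to 1.0 (fully open).
Only numpy, scipy, OpenCV 4.12 (cv2) and the standard library are available. Lean on these libraries where they do the work, as an engineer would, in place of code of your own. Each camera call takes 0.05 s, during which the arm holds its last target. There are 200 camera calls.

TASK

Set the spirit level lengthwise on the clear middle of the small shelf and turn the black wing handle of the shelf's screw foot until the bubble sits centred between the two lines of the vial while the level is pressed down. A weak spring lifts the shelf off its foot, so the reading counts only while you press down on the level firmly but not hard (about 10 newtons, on the end nearest the wing handle): finish still pressing, with the shelf seated on its foot and the bubble centred, and leave the bin, carton and can where they are.

Things in the scene. Friction and masses are not known exactly. Their poses are not given: they have to be found in the camera images.
- level: Dark steel spirit level, loose, 180 long x 24 wide x 40 high, about 0.3 kg, lying upright on the bench. Origin: centre of its underside; x along its length, z up. The middle 64 of its top is cut down to 26 high and holds a lengthwise green-yellow vial (17 thick, top at 38). The two flat end blocks, 58 long, centred 61 either side of the middle, are the places to press.
- bubble_mid (a point): Centre of the white bubble (20 long) in the vial. It moves only along the level's x, at most 21 either side of the vial's middle (x = 0 of the level), towards the higher end: 10.5 per degree of slope (arc radius 600); settles in about 1 s. Two black lines 12 either side of the middle frame it when centred.
- shelf: Grey steel plate 345 long x 120 wide x 8 thick. Origin: mid-thickness, on the pivot axis (its x) at the end away from the handle, at a height that varies a few mm and is fixed; y runs along the shelf to the handle. A weak spring holds the handle end up, 1.4 degrees above level; 2 to 4 N pressed on the level's handle end seats the plate on the foot's nut, 300 from the axis.
- shelf_seat (a point): Point on the shelf's top face where the level's middle belongs: mid-width, 110 from the pivot axis, about 95 to 100 above the bench; axes as the shelf's: y along the shelf towards the wing handle, z up. The handle's axis is 190 farther along y.
- handle_grip (a point): Point to grip on the screw foot's black wing handle, on its upright axis, 136 above the bench. The wing is a bar 46 long (this point's x), 14 thick (y), 34 tall (top 13 above this point) on a disc 40 across; its height never changes. Clockwise from above raises the nut, 5 mm per rad; it needs 0.6 to 1.5 rad clockwise to level. Stiff (0.2 N m), stays where left.
- nut: Steel nut on the foot's screw, under the shelf plate; origin at its top, where the plate seats; z up. It rises and sinks as the handle turns and always starts too low.
- bin: Green plastic bin, open, 110 x 80 x 50, bystander. Origin: centre of underside.
- carton: Cardboard carton 50 x 90 x 35, bystander. Origin: centre of underside.
- can: Steel can, 60 across, 90 tall, bystander. Origin: centre of underside.

How it is judged:
On the way:
1. the level lies lengthwise on the middle of the shelf (contact force between level and shelf above 0.5 N and x of level in the frame of shelf_seat between -0.035 and 0.035 m and y of level in the frame of shelf_seat between -0.045 and 0.045 m and angle between the x axis of level and the y axis of shelf_seat, either way round below 0.2 rad and angle between level's own z axis and vertical below 0.12 rad), for 0.2 s.
At the end, for the whole second after the job is handed in: Level upright on the shelf, within 35 mm across, 45 mm along and 0.2 rad of its seat; gripper pressing it with 4 to 30 N; level on shelf over 4 N; shelf seated on the nut (over 0.8 N); bubble within 3.5 mm of the vial's middle; level still (x of level in the frame of shelf_seat between -0.035 and 0.035 m and y of level in the frame of shelf_seat between -0.045 and 0.045 m and angle between the x axis of level and the y axis of shelf_seat, either way round below 0.2 rad and angle between level's own z axis and vertical below 0.12 rad and x of bubble_mid in the frame of level between -0.0035 and 0.0035 m and contact force between the fingers and level between 4 and 30 N and contact force between level and shelf above 4 N and contact force between nut and shelf above 0.8 N and linear speed of level below 0.01 m/s); the arm keeps its last pose, push and grip.
It fails at once if a bystander is shifted by more than 30 mm (distance of any of bin, carton, can from where it was at the start of the episode above 0.03 m).
It fails at once if the level is pressed harder than 60 N onto the shelf (contact force between level and shelf above 60 N).
It also fails if it takes over 72 s, if anything falls off the work surface, if the arm or the gripper's body presses on something with over 40 N, if the wrist force passes 120 N, or if a joint passes its speed limit or range.

## Working session

There is one attempt and no reset: what is moved stays moved. The work goes in short steps, each a Python script; the robot and the scene stay as the last script left them, time stands still between calls to the robot, and variables do not carry over. Pictures are saved under pics/ and viewed, on a budget of 10 in all, crops included, one or two more only if the job needs it, and the job is handed in when it is done.

```bash
mkdir -p pics; ls
python3 - <<'E'
from cell import bot
import cv2
for c in("scene","top"):
    im=bot.camera(c); cv2.imwrite(f"pics/{c}0.png",cv2.resize(im[:,:,::-1],None,fx=1.4,fy=1.4))
    k=bot.calibration(c); print(c,k["mtx"].tolist(),k["extrinsics"].round(4).tolist())
    for t in("level","bubble_mid","shelf","shelf_seat","handle_grip","nut","bin","carton","can"):
        print(t,[( [round(v) for v in d["bbox"]],round(d["confidence"],2)) for d in bot.search_frame(c,t)[:2]])
print(bot.read_clock(),bot.read_tool_rot())
E
```

```text
pics
scene [[522.63912698226, 0.0, 281.96652603758196], [0.0, 522.63912698226, 213.69506888739267], [0.0, 0.0, 1.0]] [[0.8339, 0.5519, -0.0055, -0.5332], [0.3391, -0.5201, -0.7839, -0.1107], [-0.4355, 0.6518, -0.6209, 1.926], [0.0, 0.0, 0.0, 1.0]]
level [([154, 262, 31, 50], 0.57), ([287, 170, 13, 18], 0.46)]
bubble_mid []
shelf [([208, 174, 109, 73], 0.83)]
shelf_seat [([211, 172, 103, 74], 0.93)]
handle_grip [([288, 171, 14, 15], 0.69)]
nut [([284, 171, 15, 17], 0.26)]
bin [([297, 152, 40, 28], 0.71)]
carton [([346, 167, 18, 20], 0.66)]
can [([274, 256, 25, 39], 0.97)]
top [[423.442608073935, 0.0, 279.73587892498716], [0.0, 423.442608073935, 213.8134815965337], [0.0, 0.0, 1.0]] [[0.0094, -0.9998, -0.0191, 0.0365], [-0.992, -0.0069, -0.126, 0.6226], [0.1258, 0.0201, -0.9918, 1.2618], [0.0, 0.0, 0.0, 1.0]]
level [([385, 235, 31, 56], 0.98)]
bubble_mid [([133, 236, 34, 33], 0.57)]
shelf [([214, 212, 127, 57], 0.66)]
shelf_seat [([217, 207, 121, 62], 0.74)]
handle_grip [([221, 221, 17, 18], 0.73), ([323, 162, 24, 24], 0.4)]
nut []
bin [([136, 236, 32, 35], 0.7)]
carton [([135, 193, 34, 22], 0.71), ([223, 220, 16, 18], 0.41)]
can [([323, 162, 22, 26], 0.89)]
1.0 [ 3.09667443e-05  9.88256351e-01  1.52805052e-01 -2.16262359e-06]
```

View pics/top0.png

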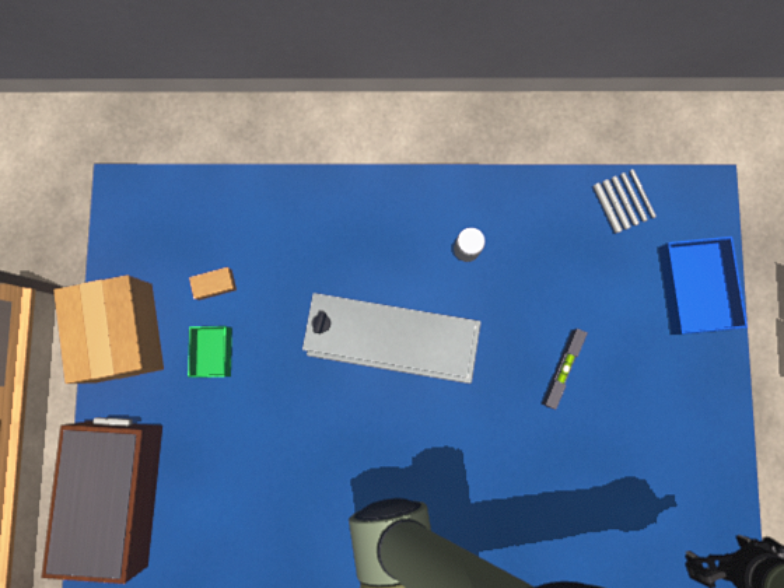

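View pics/scene0.png

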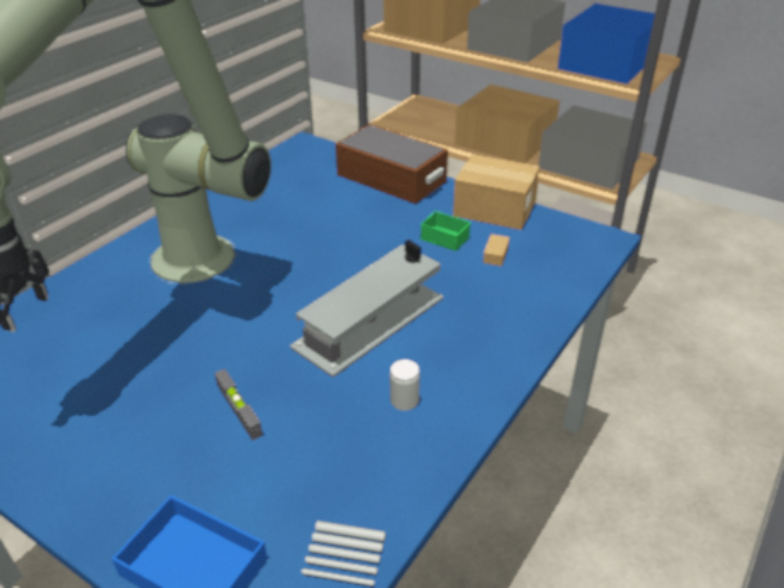

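The top view (1.4×) shows the level at about (566,368), with the vial mid-length and its ends at (578,333) and (551,404). The shelf corners are at (314,294), (480,321), (470,382) and (304,350), and the handle is at (321,322) with its wing roughly crosswise. The bystanders are clear of the work, and the can is near (468,242).

Next I'll segment these and convert to positions.

```bash
cat > h.py <<'E'
from cell import bot
import cv2,numpy as np
from scipy.spatial.transform import Rotation as R
def ray(c,uv,z):
    k=bot.calibration(c);E=k["extrinsics"];Rm=E[:3,:3];o=-Rm.T@E[:3,3]
    d=Rm.T@np.linalg.solve(k["mtx"],[uv[0],uv[1],1]);return o+d*(z-o[2])/d[2]
def proj(c,p):
    k=bot.calibration(c);E=k["extrinsics"];q=k["mtx"]@(E[:3,:3]@np.asarray(p)+E[:3,3]);return q[:2]/q[2]
def down(yaw):  # tool y axis along world direction yaw; tool z down
    y=np.array([np.cos(yaw),np.sin(yaw),0]);z=np.array([0,0,-1.]);x=np.cross(y,z)
    q=R.from_matrix(np.c_[x,y,z]).as_quat();return np.r_[q[3],q[:3]]
E
cat > a.py <<'E'
from h import *
im=bot.camera("top");hsv=cv2.cvtColor(im,cv2.COLOR_RGB2HSV)
def big(m,box):
    l,t,w,h=box;k=np.zeros_like(m);k[t:t+h,l:l+w]=m[t:t+h,l:l+w]
    n,lab,st,ce=cv2.connectedComponentsWithStats(k);i=1+np.argmax(st[1:,4]);return (lab==i).astype(np.uint8)
blue=((hsv[...,0]>98)&(hsv[...,0]<125)&(hsv[...,1]>120)).astype(np.uint8)
L=big(1-blue,(378,225,50,75)); P=np.argwhere(L)[:,::-1].astype(np.float32)
r=cv2.minAreaRect(P);print("level rect",r,len(P))
W=np.array([ray("top",p,.035)[:2] for p in P]);c=W.mean(0);rw=cv2.minAreaRect((W*1000).astype(np.float32));print("level world mm",rw,"mean",c)
u,s,v=np.linalg.svd(W-c);print("dir",np.degrees(np.arctan2(v[0,1],v[0,0])))
# shelf
S=big(1-blue,(205,200,150,80));P=np.argwhere(S)[:,::-1].astype(np.float32)
b=cv2.approxPolyDP(cv2.convexHull(P.astype(int)),4,True)[:,0];print("shelf poly",b.tolist(),[ray("top",p,.1)[:2].round(4).tolist() for p in b])
D=big(((hsv[...,2]<75)&(hsv[...,1]<120)).astype(np.uint8),(216,216,26,28));P=np.argwhere(D)[:,::-1].astype(np.float32)
print("handle",P.mean(0),len(P),ray("top",P.mean(0),.14))
cv2.imwrite("pics/crop.png",np.hstack([cv2.resize(im[195:280,205:350,::-1],None,fx=4,fy=4,interpolation=2),cv2.resize(im[225:310,375:430,::-1],None,fx=4,fy=4,interpolation=2)]))
E
python3 a.py
```

```text
level rect ((403.08502197265625, 262.7236633300781), (10.970589637756348, 59.636924743652344), 22.067899703979492) 614
level world mm ((477.16064453125, -333.0755615234375), (32.449066162109375, 181.9724884033203), 66.59117126464844) mean [ 0.47605985 -0.3322708 ]
dir 156.26775224536507
shelf poly [[343, 230], [336, 273], [216, 250], [223, 209]] [[0.5685, -0.144], [0.4444, -0.1228], [0.5073, 0.2247], [0.6278, 0.2075]]
handle [229.00893 230.24107] 112 [0.56175913 0.18258249 0.14      ]
```

View pics/crop.png

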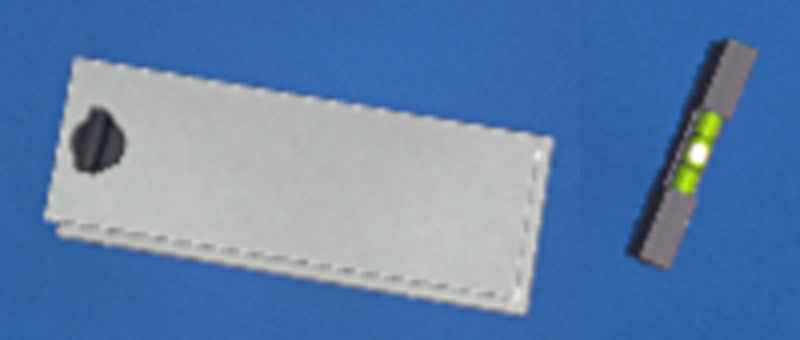

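The crop shows the plate top's corners in the full image at about (224.5,209.5), (216.3,249.5), (334,269.5) and (340,230). The base plate shows along the lower and right edges. The level mask includes shadow, so I'll refine it, and I'll zoom in on the handle for the wing angle.

```bash
cat > b.py <<'E'
from h import *
im=np.mean([bot.camera("top").astype(float) for _ in range(4)],0).astype(np.uint8);hsv=cv2.cvtColor(im,cv2.COLOR_RGB2HSV)
sub=hsv[225:310,375:430]
g=((sub[...,0]>25)&(sub[...,0]<50)&(sub[...,1]>100)|(sub[...,1]<80)&(sub[...,2]>75))
P=np.argwhere(g)[:,::-1]+[375,225]
W=np.array([ray("top",p,.039)[:2] for p in P]);rw=cv2.minAreaRect((W*1000).astype(np.float32));c=W.mean(0)
u,s,v=np.linalg.svd(W-c);print("level",rw,c,np.degrees(np.arctan2(v[0,1],v[0,0])),len(P))
A=ray("top",(224.5,209.5),.107);B=ray("top",(216.3,249.5),.107);C=ray("top",(334,269.5),.099);D=ray("top",(340.2,230),.099)
print("shelf",A,B,C,D,"w",np.linalg.norm(A-B),np.linalg.norm(C-D),"len",np.linalg.norm((A+B-C-D)/2))
d=((A+B-C-D)/2)[:2];print("shelf y dir",np.degrees(np.arctan2(d[1],d[0])))
cr=im[212:250,212:246,::-1];a=cv2.resize(cr,None,fx=11,fy=11,interpolation=2)
sc=np.mean([bot.camera("scene").astype(float) for _ in range(4)],0).astype(np.uint8)
b=cv2.resize(sc[160:198,278:312,::-1],None,fx=11,fy=11,interpolation=2)
cv2.imwrite("pics/hd.png",np.clip(np.hstack([a,b])*1.5,0,255))
E
python3 b.py
```

```text
level ((475.9964904785156, -333.0445251464844), (26.874488830566406, 180.2335205078125), 66.42118072509766) [ 0.47488347 -0.33317355] 156.33640747966942 466
shelf [0.62535443 0.2019252  0.107     ] [0.5084995  0.22267616 0.107     ] [ 0.45435296 -0.11727185  0.099     ] [ 0.56851413 -0.13604297  0.099     ] w 0.11868308808777946 0.1156941132442594 len 0.34356383149079855
shelf y dir 80.70215564038456[ WARN:0@6.301] global loadsave.cpp:1063 imwrite_ Unsupported depth image for selected encoder is fallbacked to CV_8U.
```

View pics/hd.png

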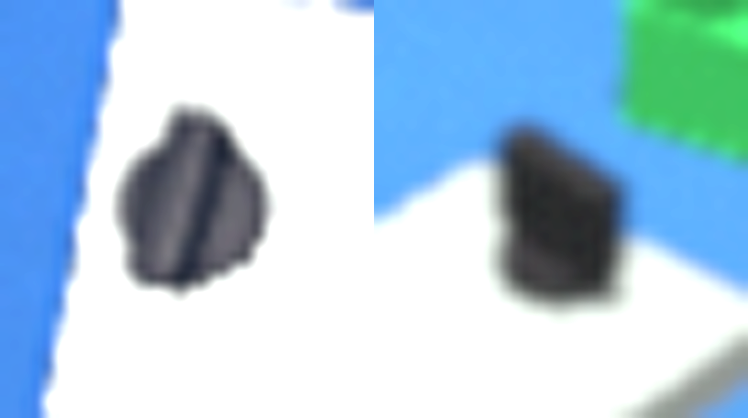

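In the zoom, the wing centre is at about (227.9,230.0) in the full image and lies nearly along the shelf's x (yaw about −12°). The plate measures 117×344 mm against 120×345, which agrees. Handle at about (0.562,0.183) gives a seat at about (0.531,−0.005), on the centreline. Next I pick up the level.

```bash
cat > c.py <<'E'
from h import *
print("q6 now",bot.read_joint_positions().round(2) if hasattr(bot.read_joint_positions(),'round') else bot.read_joint_positions())
for n,p,ys in(("lev",(.4755,-.333,.05),(66.3,-113.7)),("seat",(.531,-.005,.13),(-9.3,170.7)),("hand",(.562,.183,.121),(78,78-90,258-360,258-450))):
    for y in ys:
        s=bot.solve_ik(p,down(np.radians(y)));print(n,y,None if s is None else np.round(s,2))
q=down(np.radians(66.3))
bot.move_pose((.4755,-.333,.12),q)
bot.set_gripper(0.75)
bot.move_linear((.4755,-.333,.006),speed=.1,until_force=8)
print(bot.read_position())
bot.set_gripper(0,60)
print("w",bot.read_gripper_width(),bot.read_clock())
p=bot.read_position();bot.move_linear((p[0],p[1],.19),speed=.15)
bot.wait(.2);print("w",bot.read_gripper_width(),bot.read_ft_force(),bot.read_moment(),bot.read_clock())
im=bot.camera("scene");cv2.imwrite("pics/lift.png",cv2.resize(im[130:340,60:340,::-1],None,fx=2.5,fy=2.5))
E
python3 c.py
```

```text
q6 now [-1.4   0.33 -0.19  1.05  0.    1.44]
lev 66.3 [-0.74  0.56 -0.34  0.68  0.   -0.32]
lev -113.7 [-0.74  0.56 -0.34  0.68  0.    2.82]
seat -9.3 [-0.15  0.38 -0.39  0.8   0.    1.58]
seat 170.7 [-0.15  0.38 -0.39  0.8   0.   -1.56]
hand 78 [ 0.19  0.49 -0.24  0.84  0.    0.4 ]
hand -12 [ 0.19  0.49 -0.24  0.84  0.    1.97]
hand -102 [ 0.19  0.49 -0.24  0.84  0.   -2.74]
hand -192 [ 0.19  0.49 -0.24  0.84  0.   -1.17]
[ 0.47597365 -0.33343099  0.0066574 ]
w 0.26364268317716333 5.0833
w 0.2621121014589569 [-0.07055654 -0.09590467 -3.39460845] [ 0.0147961  -0.03787672  0.04618608] 6.6583
```

The level is gripped: opening 0.26 ≈ 22 mm, and 3.4 N on the wrist. Now I place it and press.

```bash
cat >> h.py <<'E'
sy=np.r_[np.cos(np.radians(80.7)),np.sin(np.radians(80.7)),0]
def force(n=4):
    return np.mean([bot.read_ft_force() for _ in range(n)],0)
def press(xy,target=10,ztop=.139,q=None):
    """guarded descent on level's end block, then trim the push to target"""
    bot.set_gripper(0)
    bot.move_pose((xy[0],xy[1],ztop+.04),down(np.radians(-9.3)) if q is None else q)
    bot.wait(.2); f0=force()[2]
    bot.move_linear((xy[0],xy[1],ztop+.012),speed=.08)
    z=ztop+.012
    hit=bot.move_linear((xy[0],xy[1],ztop-.015),speed=.012,until_force=8)
    z=bot.read_position()[2]
    for _ in range(12):
        bot.wait(.15); f=force()[2]-f0
        if abs(f-target)<1.5: break
        z-=np.clip((target-f)*.0001,-.0006,.0006); bot.move_linear((xy[0],xy[1],z),speed=.01)
    p=bot.read_position();print("press hit",hit,"f",round(f,2),"z",p.round(4),"zc",round(z,4),"t",round(bot.read_clock(),2))
E
cat > d.py <<'E'
from h import *
s=np.array([.531,-.005,0]);q=down(np.radians(-9.3))
bot.move_pose((s[0],s[1],.16),q);bot.wait(.1)
bot.move_linear((s[0],s[1],.118),speed=.1)
h=bot.move_linear((s[0],s[1],.100),speed=.015,until_force=2.5)
print(h,bot.read_position(),force(),bot.read_clock())
bot.set_gripper(.6);bot.wait(.1)
bot.move_linear((s[0],s[1],.19),speed=.15)
print(bot.read_clock())
press((s+.066*sy)[:2])
bot.wait(.8);print(force())
for c,(l,t,w,h2) in(("scene",(190,130,140,120)),("top",(210,180,140,120))):
    im=np.mean([bot.camera(c).astype(float) for _ in range(3)],0).astype(np.uint8);np.save(f"pics/{c}1.npy",im)
    cv2.imwrite(f"pics/{c}1.png",cv2.resize(im[t:t+h2,l:l+w,::-1],None,fx=5,fy=5,interpolation=2))
print(bot.read_clock())
E
python3 d.py
```

```text
True [ 0.53061856 -0.00496823  0.10587454] [ 0.88676964 -0.87943293  0.41235667] 9.825
11.025
press hit True f 9.09 z [0.5422 0.0605 0.1331] zc 0.132 t 15.43
[-2.82620198  2.99373342  9.31303883]
16.525
```

View pics/scene1.png

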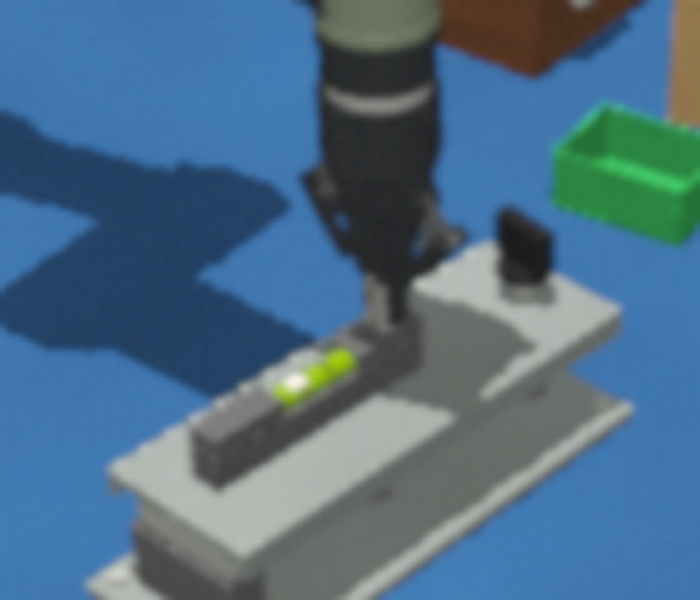

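View pics/top1.png

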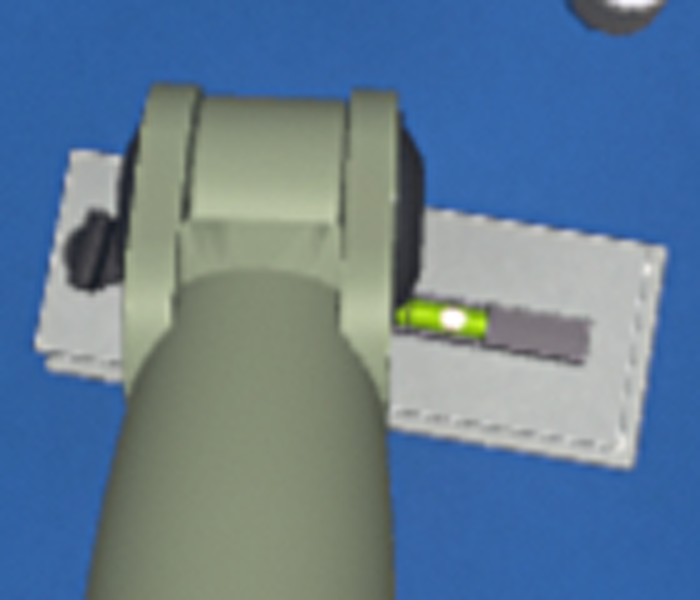

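Both views show the level seated lengthwise with the bubble toward the pivot end: scene crop at (295,382) against a vial centre near (315,376). That reads as 12–15 mm off, or about 1.25 rad clockwise. Next I turn the handle, press again and measure with code.

```bash
cat >> h.py <<'E'
def turn(a,yaw=78.,xy=(.562,.183)):
    q=down(np.radians(yaw));p=bot.read_position()
    bot.move_linear((p[0],p[1],.2),speed=.15)
    bot.set_gripper(.55)
    bot.move_pose((*xy,.2),q)
    hit=bot.move_linear((*xy,.122),speed=.1,until_force=8);zz=bot.read_position()
    bot.set_gripper(0,50);w=bot.read_gripper_width()
    j=np.array(bot.read_joint_positions());m=[]
    for i in range(1,4):
        k=j.copy();k[5]+=a*i/3;bot.goto_joints(k);m.append(round(bot.read_moment()[2],2))
    print("turn hit",hit,zz.round(4),"w",w,"mom",m,"q6",round(bot.read_joint_positions()[5]-j[5],3))
    bot.set_gripper(.55);bot.move_linear((*xy,.2),speed=.15)
def bubble(tag,n=3):
    """bubble vs vial: scene view, along projected level axis, scaled by the vial's 64 mm"""
    for c in("scene","top"):
        im=np.mean([bot.camera(c).astype(float) for _ in range(n)],0).astype(np.uint8);np.save(f"pics/{c}{tag}.npy",im);meas(c,im)
def meas(c,im,s=np.array([.531,-.005,.13])):
    u0=proj(c,s-.032*sy);u1=proj(c,s+.032*sy);d=u1-u0;L=np.linalg.norm(d);d/=L
    x,y=((u0+u1)/2).astype(int);t=im[y-25:y+25,x-25:x+25];o=np.array([x-25,y-25])
    t=cv2.resize(t,None,fx=4,fy=4,interpolation=cv2.INTER_CUBIC);hs=cv2.cvtColor(t,cv2.COLOR_RGB2HSV)
    g=(hs[...,0]>22)&(hs[...,0]<50)&(hs[...,1]>130)&(hs[...,2]>90)
    G=np.argwhere(g)[:,::-1]/4+o; 
    hull=cv2.convexHull((np.argwhere(g)[:,::-1]).astype(np.int32));m=np.zeros(g.shape,np.uint8);cv2.fillConvexPoly(m,hull,1)
    wt=(m>0)&(hs[...,1]<110)&(hs[...,2]>190);B=np.argwhere(wt)[:,::-1]/4+o
    sg=G@d;lo,hi=np.percentile(sg,[.5,99.5]);b=B@d
    mid=((u0+u1)/2)@d;mm=64/L
    print(c,"mm/px",round(mm,2),"vial lo/hi mm vs nominal",((np.array([lo,hi])-mid)*mm).round(1),"bubble",((b.mean()-mid)*mm).round(1),"len",(np.ptp(b)*mm).round(1),"rel vial mid",((b.mean()-(lo+hi)/2)*mm).round(1))
E
cat > e.py <<'E'
from h import *
for c in("scene","top"): meas(c,np.load(f"pics/{c}1.npy"))
turn(1.25)
s=np.array([.531,-.005,0])
press((s+.066*sy)[:2])
bot.wait(.9);bubble(2);print(force(),bot.read_clock())
im=np.load("pics/scene2.npy");cv2.imwrite("pics/scene2.png",cv2.resize(im[130:250,190:330,::-1],None,fx=5,fy=5,interpolation=2))
E
python3 e.py
```

```text
scene mm/px 3.66 vial lo/hi mm vs nominal [-27.   32.9] bubble -10.8 len 25.6 rel vial mid -13.7
top mm/px 2.83 vial lo/hi mm vs nominal [-34.1  16.6] bubble -15.5 len 14.9 rel vial mid -6.7
turn hit False [0.5626 0.183  0.1226] w 0.15273522545414367 mom [np.float64(-0.17), np.float64(-0.19), np.float64(-0.19)] q6 1.249
press hit True f 9.45 z [0.5421 0.0606 0.1365] zc 0.1352 t 27.1
scene mm/px 3.66 vial lo/hi mm vs nominal [-27.3  34.1] bubble 0.9 len 21.1 rel vial mid -2.5
top mm/px 2.83 vial lo/hi mm vs nominal [-34.9  16.6] bubble -4.5 len 15.3 rel vial mid 4.6
[-3.10503764  2.0994618  10.11062712] 28.3
```

View pics/scene2.png

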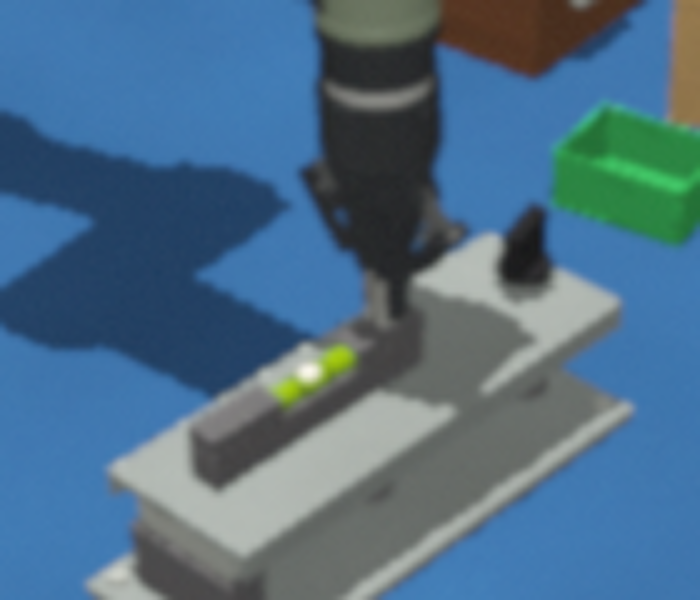

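The bubble moved about 11.5 mm for 1.25 rad, against 11.9 expected, so the shelf is seated on the nut. It is now near (310,371) in the crop, between vial ends (275,393) and (355,352). The estimates leave it 1.2–2.5 mm toward the pivot end, partly because the near block hides that end of the vial. One small trim of 0.17 rad should add margin.

```bash
cat > f.py <<'E'
from h import *
turn(.17,yaw=78-np.degrees(1.249))
s=np.array([.531,-.005,0])
press((s+.066*sy)[:2])
bot.wait(1.2);bubble(3);print(force(),bot.read_clock())
im=np.load("pics/scene3.npy");im2=np.load("pics/top3.npy")
cv2.imwrite("pics/s3.png",np.hstack([cv2.resize(im[185:235,220:270,::-1],None,fx=8,fy=8,interpolation=2),cv2.resize(im2[215:265,282:332,::-1],None,fx=8,fy=8,interpolation=2)]))
E
python3 f.py
```

```text
turn hit False [0.5625 0.1829 0.1226] w 0.15219263144012785 mom [np.float64(-0.19), np.float64(-0.24), np.float64(-0.15)] q6 0.168
press hit True f 9.99 z [0.5421 0.0605 0.1369] zc 0.1359 t 37.52
scene mm/px 3.66 vial lo/hi mm vs nominal [-27.5  34. ] bubble 1.9 len 20.9 rel vial mid -1.4
top mm/px 2.83 vial lo/hi mm vs nominal [-35.   16.5] bubble -2.8 len 14.3 rel vial mid 6.5
[-2.32669629  2.34748735 10.42202563] 39.0167
```

View pics/s3.png

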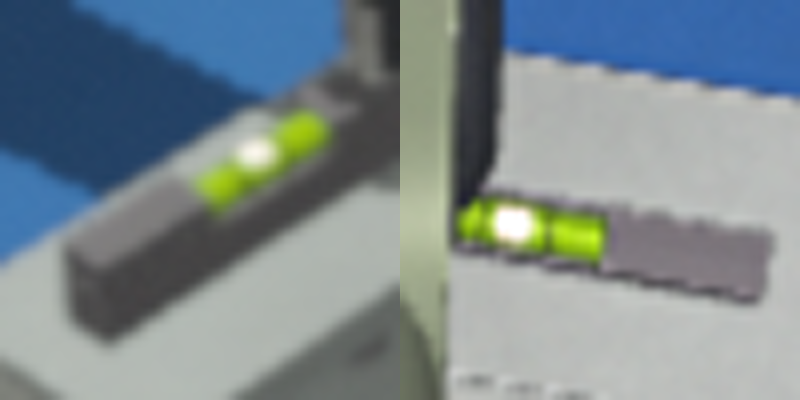

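The top crop shows the bubble at about x=516 between the black lines at about 479 and 548, so it is within about 1 mm of centre. The push holds at about 10 N, so I'm handing in.

```bash
python3 -c "
from h import *
print(force(),bot.read_joint_vel(),bot.read_clock()); bot.close_job()"
```

```text
[-2.32669629  2.34748735 10.42202563] [ 3.47436533e-04  1.52741688e-03  2.28668421e-03  5.90844128e-04
 -1.10340815e-03  5.21999241e-05] 39.0167
the job is handed in; nothing more can be done
```

I handed the job in at 39 s of the 72 s limit. The arm is still pressing the level's handle end and the bubble is centred as far as I can read it.

**What I did:** I gripped the level at its middle and set it lengthwise on the shelf seat. Pressing it showed the bubble 12–15 mm off, so I turned the wing handle clockwise 1.25 rad, then 0.17 rad more, pressing again after each turn.

**Last checks:**
- **Push:** the vertical push is about 10 N and the arm is still.
- **Bubble:** it sits between the two lines. The top view puts it about 0.7 mm toward the pivot end. The scene view gives −1.4 mm from the visible vial, or about −0.2 mm after correcting for the vial end hidden behind the near block. All of these are inside the 3.5 mm limit.
- **Shelf seating:** I did not measure the force on the nut. I infer seating because the bubble and the press height followed the handle turns as expected.
- **Bystanders:** the arm never went near the bin, carton or can, but I did not measure their positions again at the end.

**Disagreement:** the automatic vial-middle figure from the top camera (+6.5 mm) was wrong because the arm hides one end of the vial. I used the black lines and the visible end instead. The wrist also read about 2.3 N sideways in both x and y while pressing.

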